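# Load the clamp carriage into a bead-stringing jig

## Robot

A 6-joint arm with a two-finger parallel gripper is mounted at the origin on the work surface. World frame = base frame: x ahead of the robot, y to its left, z up, the work surface at z = 0. Lengths are in mm, angles in degrees, forces in N, time in s.
With the tool pointing down it reaches from about 225 to 725 mm from the base axis. Payload 3.1 kg.
Tool frame: the origin (TCP) lies at the very end of the fingers, on their centre line; the grasp point (between the pads) lies 19 mm behind it (r.grip_depth is the distance from the TCP to the grasp point, in mm); z points along the fingers, y is the line along which they close (so a half turn about z gives the same grasp; the last joint's range is limited). The gripper opens to 85 mm and grips with 20 to 120 N. Pads are 22 mm wide; open, the fingers measure 114 mm over their backs; the gripper's body (76 mm by 85 mm) begins 54 mm behind the grasp point. The pads swing forward as they close: fully open they stand 13 mm farther back than shut.
Start: joints at [55.932, 2.75, 5.684, 92.934, 0, 82.678], TCP at [236.272, 468.821, 231.312] pointing down, gripper open.
Joint ranges: [-166.93, 166.93], [-56.73, 111.36], [-69.38, 81.34], [-121.58, 131.49], [-85.45, 84.26], [-180, 180]. Speed limits (degrees/s): [159.86, 159.86, 180, 180, 180, 180].

## Interface

Orientations are given as a 3x3 rotation matrix whose columns are the frame's x, y, z axes.
In Python, from rig import r gives the robot as it stands.
- The arm moves only by the tool move_arm, never from a script. Its argument "deltas" is a list of rows, each a list of 2 entries, a list of its own where there are three numbers: the shift along the tool's x, y, z in mm, then the turn, a rotation vector about the tool's x, y, z in rad. In form: [[[x, y, z], [ax, ay, az]], ...]. A call has 1 to 12 rows; each row is the pose to reach, as a shift and turn from the pose commanded when the call began, along the tool's axes at that moment; what a row does not reach only later rows make up. A row lasts 1/8 s, in which the tool goes at most 62.5 mm and 10.7 degrees, less where a joint would pass 70% of its speed; a pose out of reach is approached as far as the arm can. A call with a gripper value outside its range is refused whole. "hand" is the closure, from 0 (fully open) to 1 (shut), set as the call begins (left out, the last holds). The fingers move at their own pace and stop on an object; "force" is the grip in N (left out, the last holds). Time passes only in rows, so rows that repeat a pose let the fingers close. It gives the time, the measured TCP pose, the force, the opening and the grip force at its end, in the units of the state.
- r.sense(): the state, without advancing time (a new reading comes with each control period).
- r.camera(name): name is "side" or "top" or "wrist"; returns a dict with "img" (384x512x3 uint8, red, green, blue), "K" (3x3 intrinsics, pixels), "cam_to_world" (4x4, takes a point from camera to world coordinates); the wrist camera has in their place "mount" (4x4, takes a point from camera to tool coordinates, whose origin is the TCP and whose axes are the flange's). Camera axes: x right, y up, looking along -z (the intrinsics and any distortion apply to the point x, -y, -z); pixel columns grow to the right and rows downward; lengths in mm; the calibration is good to about 2 mm. The wrist camera is an equidistant fisheye: a pixel r from the principal point sees the ray r / f radians off the axis. A picture is of the moment at which its call begins: read the wrist's pose just before it. There is no depth.
- r.job_done(): hands the job in; it is judged then, once.
The state is a dict: "clock": time; "joint_pos": joint angles; "qvel": joint speeds; "effort": joint torques, N m; "ee_pos": TCP position; "eef_rot": TCP orientation; "force": force on the tool from outside, world axes, zero at the start; "wrist_torque": the same for the moment, N m; "opening": finger opening in mm; "grip_force": force on a finger pad.
Only numpy, scipy, OpenCV 4.12 (cv2) and the standard library are available. Lean on these libraries where they do the work, as an engineer would, in place of code of your own. Each camera call takes 0.05 s, during which the arm holds its last target. There are 200 camera calls.

## Task

Unscrew the black lock wheel of the sloping bead-stringing jig all the way (counter-clockwise, so that the red bar rises out of the track). Then slide the orange-gripped carriage into the track from its open end until it is fully home against the red end stop, and let go of it. Leave the other things on the table where they are.

Things in the scene. Friction and masses are not known exactly. Their poses are not given: they have to be found in the camera images.
- track: Sloping bed of the jig (wood, aluminium T-track), fixed; place and heading vary. Leans 30 deg: z = bed normal (up and towards the robot), x = uphill, y = level, along the track from open to closed end. Origin: open end, centre of the track floor, 65 mm above the table. Bed x -65..105, y 0..200 mm. The foot can enter only by the open end, moving along +y.
- mouth (a point): Centre of the track's open end (the origin of track). Track section in track axes, mm: floor z 0; inner width 40 between walls 9 high; lips from x +-26 in to +-10, underside z 9, top z 13.5, leaving a 20 wide slot open upward. Walls and lips flare over the first 22 mm; a ramp leads up to the floor from 24 mm outside (5 mm lower).
- home (a point): Point on the track floor where the carriage's origin lies when fully home (track frame x 0, y 157.5 mm, z 0), its foot against the red end stop (face at y 180, top at z 18 mm).
- bar (a point): Red lock bar, centre of its underside where it crosses the track: track frame x 25, y 40 mm, z 1 mm when screwed down. 11 mm wide along y, 6.5 high, x 11 to 73. It bars the foot's way until lifted through a slot in the uphill lip; it hangs on the lock's stem and rises with it.
- wheel_mid (a point): Centre of the black lock wheel at mid-thickness, a round disc 46 mm in diameter, 14 thick. Stem axis parallel to track z at track x 68, y 40 mm; wheel centre at z 45 mm when the joint reads 0, rising with the stem. Steel housing under it: x 54..82, y 24..56, top z 22 mm.
- lock_wheel (a joint): Turn of the lock wheel, rad: 0 screwed down, 3.1 end of travel; grows counter-clockwise seen from above the bed (about track +z). Starts at 0 to 0.4, needs about 0.12 N m, stays where left. Wheel, stem and bar rise 3 mm per rad along track z (9.3 mm in all).
- carriage: Loose clamp carriage, about 180 g, standing upright on the table. Origin: centre of the foot's underside, z up. Steel foot 36 (x) x 45 (y) x 6 mm; neck 14 x 30 up to z 17; orange grip block 16 (x) x 24 (y), z 17 to 66, brass stud to 69. Same either way round. In the track its y and z axes lie along the track's.
- spool: Bystander: thread spool, 44 mm across, 42 mm high, origin under its centre.
- dish: Bystander: white bead dish, 70 mm across, 18 mm high, origin under its centre.
- jar: Bystander: bead jar with a brass lid, 48 mm across, 60 mm high, origin under its centre.
- bracelet_coaster: Bystander: round wooden coaster with a ring of beads, 84 mm across, 17 mm high, origin under its centre.
- awl: Bystander: awl lying on the table, 140 mm long.
- cup: Bystander: blue cup, 60 mm across, 55 mm high, origin under its centre.
Mind the look-alikes: they are no part of the job. Leave any green look-alike of the carriage alone.

How it is judged (in metres and radians):
On the way, in this order (a step that is already met when the one before it is completed fails the run):
1. the lock wheel is unscrewed while the carriage is still outside the track (value of joint lock_wheel above 2.5 rad and (y of carriage in the frame of track below 0 m or z of carriage in the frame of track above 0.03 m)), for 0.1 s.
2. the carriage has entered the track by its open end, foot under the lips (y of carriage in the frame of track between 0.025 and 0.1 m and z of carriage in the frame of track between -0.003 and 0.006 m and x of carriage in the frame of track between -0.005 and 0.005 m), for 0.05 s.
At the end, for the whole second after the job is handed in: Lock wheel unscrewed beyond 2.5 rad; carriage in the track under the lips, its origin within 5 mm of home along and across the track and in height, its z axis within 8 degrees of the track normal, at rest and released; no bystander moved over 30 mm (value of joint lock_wheel above 2.5 rad and y of carriage in the frame of home between -0.005 and 0.004 m and x of carriage in the frame of home between -0.005 and 0.005 m and z of carriage in the frame of home between -0.003 and 0.005 m and angle between the z axis of carriage and the z axis of track, either way round below 0.14 rad and linear speed of carriage below 0.02 m/s); the robot touches nothing.
It fails at once if a bystander is moved more than 30 mm from its place (distance of any of spool, dish, jar, bracelet_coaster, awl, cup from where it was at the start of the episode above 0.03 m).
It also fails if it takes over 72 s, if anything falls off the work surface, if the arm or the gripper's body presses on something with over 40 N, if the wrist force passes 120 N, or if a joint passes its speed limit or range.

## Working session

There is one attempt and no reset: what is moved stays moved. The work goes in short steps, Python scripts to look and compute and a tool call to move; the robot and the scene stay as the last step left them, time stands still between calls to the robot, and variables do not carry over. Pictures are saved under pics/ and viewed, at most 10 in all, crops included, and the job is handed in when it is done.

Besides the shell and the picture viewer there is one more tool, called after "Call:" in YAML: its name, and indented under it one key for each argument. move_arm: Moves the arm, as the interface text tells. Its arguments: {"type":"object","properties":{"deltas":{"type":"array"},"hand":{"type":"number"},"force":{"type":"number"}},"required":["deltas"]}

```bash
mkdir -p pics
python3 - <<'E'
from rig import r
import cv2,numpy as np,pickle
d={}
for n in("top","side","wrist"):
    s=r.sense();c=r.camera(n);c['s']=s;d[n]=c
    cv2.imwrite(f"pics/{n}0.png",c["img"][:,:,::-1])
    print(n,c["K"].round(1).tolist(),np.round(c.get("cam_to_world",c.get("mount")),3).tolist(),[k for k in c])
pickle.dump(d,open("c0.pkl","wb"))
a=np.hstack([cv2.resize(d[n]["img"],None,fx=1.5,fy=1.5)for n in["top"]])
cv2.imwrite("pics/top_b.png",a[:,:,::-1])
a=cv2.resize(d["side"]["img"],None,fx=1.5,fy=1.5);cv2.imwrite("pics/side_b.png",a[:,:,::-1])
E
```

```text
top [[356.9, 0.0, 257.8], [0.0, 356.9, 191.5], [0.0, 0.0, 1.0]] [[-0.016, 0.994, -0.113, 471.257], [-1.0, -0.015, 0.013, 14.145], [0.011, 0.113, 0.994, 940.814], [0.0, 0.0, 0.0, 1.0]] ['img', 'K', 'cam_to_world', 's']
side [[351.9, 0.0, 255.0], [0.0, 351.9, 193.2], [0.0, 0.0, 1.0]] [[0.992, 0.049, -0.113, 456.327], [-0.121, 0.544, -0.83, -801.671], [0.021, 0.837, 0.546, 645.366], [0.0, 0.0, 0.0, 1.0]] ['img', 'K', 'cam_to_world', 's']
wrist [[297.3, 0.0, 252.9], [0.0, 297.3, 188.4], [0.0, 0.0, 1.0]] [[0.0, 0.962, 0.275, 69.23], [1.0, -0.001, -0.0, -0.619], [0.0, 0.275, -0.962, -142.823], [0.0, 0.0, 0.0, 1.0]] ['img', 'K', 'mount', 's']
```

View pics/top_b.png

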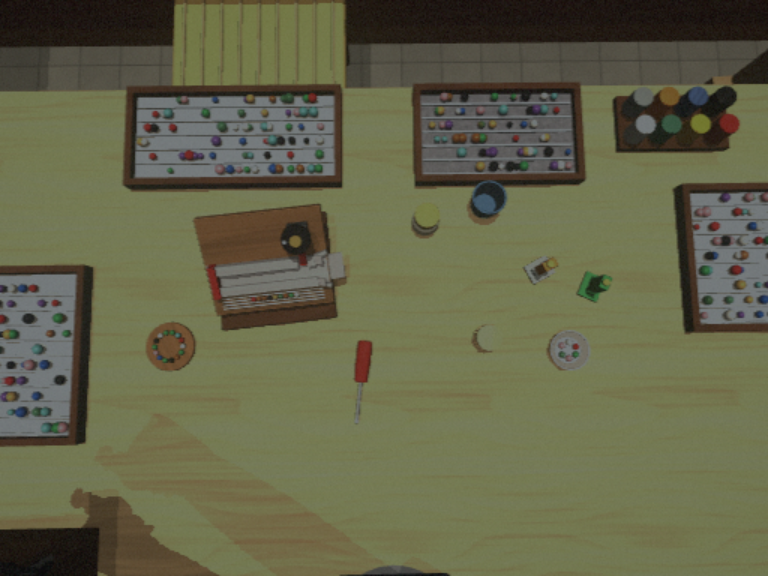

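View pics/side_b.png

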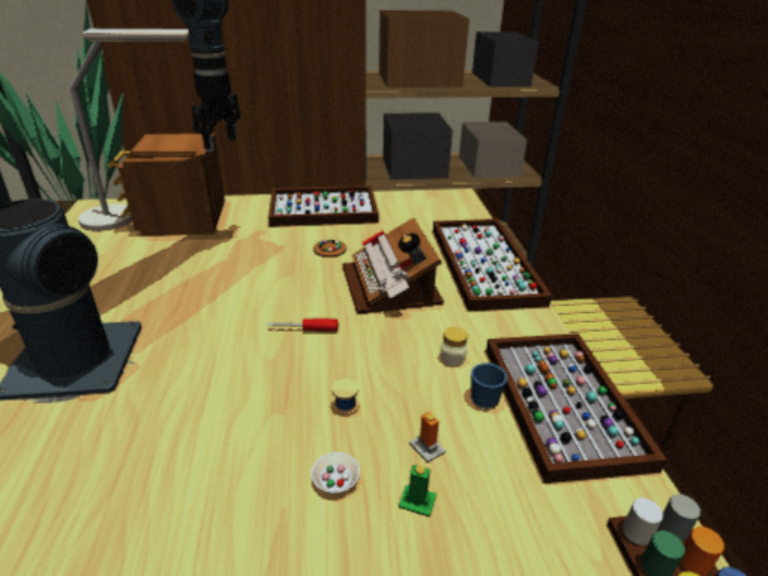

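The top view shows the jig at about (270,265) in the 1.5x picture, with its open end to the right at (335,268), the black wheel at (296,237) and the red stop at (213,283). There are two carriage candidates. The silver and orange one is at top (541,268) and side (428,430). The green one is at top (595,285) and side (418,490). The orange-gripped one fits the description, and I'll confirm it in an enlarged crop.

Run:
```python
import cv2,numpy as np,pickle
d=pickle.load(open("c0.pkl","rb"))
t=d["top"]["img"];s=d["side"]["img"]
def cr(i,x,y,w,h,f): return cv2.resize(i[y:y+h,x:x+w],None,fx=f,fy=f,interpolation=cv2.INTER_CUBIC)
A=cr(t,125,130,110,95,3.6);  # 396x342
B=cr(s,225,140,75,70,4.9) # 367x343
B=cv2.resize(B,(367,342))
C=cr(t,340,165,80,50,4.95);D=cr(s,260,265,74,80,3.1)
C=cv2.resize(C,(396,248));D=cv2.resize(D,(229,248));D=np.pad(D,((0,0),(0,138),(0,0)))
m=np.vstack([np.hstack([A,B]),np.hstack([C,D])]);m=np.clip(m*1.3,0,255).astype(np.uint8)
cv2.imwrite("pics/m1.png",m[:,:,::-1]);print(m.shape)
```

```text
(590, 763, 3)
```

View pics/m1.png

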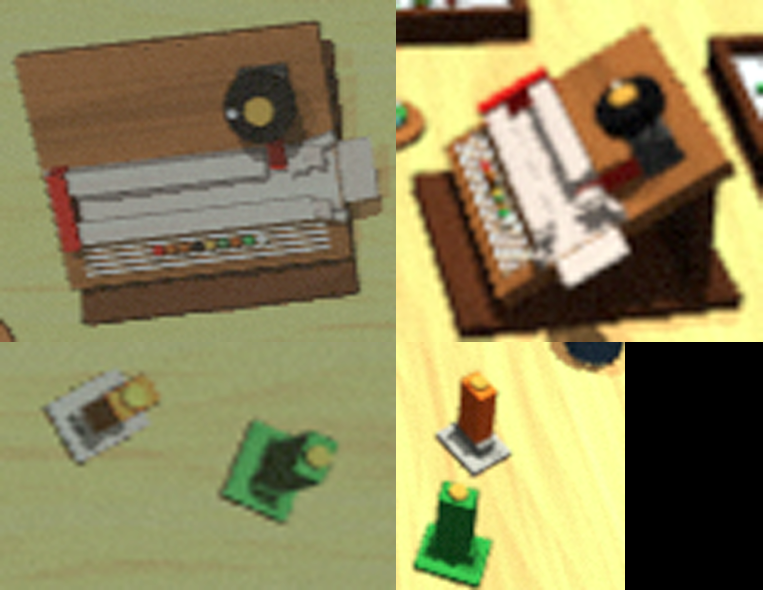

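The crop confirms the target: the silver foot with orange block at mosaic (100,415) is the real carriage. The green one at (280,470) is the look-alike and I'll leave it alone. Next I'll fit both poses from these points.

```bash
cat > h.py <<'E'
import numpy as np,cv2
from scipy.optimize import least_squares
def proj(c,P):
    M=np.linalg.inv(c["cam_to_world"]);p=np.atleast_2d(P)@M[:3,:3].T+M[:3,3]
    return np.c_[c["K"][0,0]*p[:,0]/-p[:,2]+c["K"][0,2],c["K"][1,1]*-p[:,1]/-p[:,2]+c["K"][1,2]]
def projw(c,P):
    s=c["s"];T=np.eye(4);T[:3,:3]=s["eef_rot"];T[:3,3]=s["ee_pos"]
    M=np.linalg.inv(T@np.array(c["mount"]));p=np.atleast_2d(P)@M[:3,:3].T+M[:3,3]
    v=np.c_[p[:,0],-p[:,1],-p[:,2]];rh=np.hypot(v[:,0],v[:,1]);th=np.arctan2(rh,v[:,2])
    return v[:,:2]/rh[:,None]*th[:,None]*c["K"][0,0]+c["K"][:2,2]
def Rz(a):c,s=np.cos(a),np.sin(a);return np.array([[c,-s,0],[s,c,0],[0,0,1]])
Rtilt=np.array([[np.cos(np.pi/6),0,-.5],[0,1,0],[.5,0,np.cos(np.pi/6)]])
def track(q): return Rz(q[2])@Rtilt,np.array([q[0],q[1],65.])
def car(q): return Rz(q[2]),np.array([q[0],q[1],0.])
E
python3 - <<'E'
from h import *
import pickle
d=pickle.load(open("c0.pkl","rb"))
A=lambda x,y:(x/3.6+125,y/3.6+130); B=lambda x,y:((x-396)/4.893+225,y/4.886+140)
C=lambda x,y:(x/4.95+340,(y-342)/4.96+165); D=lambda x,y:((x-396)/3.1+260,(y-342)/3.1+265)
bed=[(105,200,0),(105,0,0),(-65,200,0)]
pt=[("top",(105,200,0),A(15,55)),("top",(105,0,0),A(318,22)),("top",(-65,200,0),A(75,290)),
("top",(68,40,46),A(259,106)),("side",(105,0,0),B(733,170)),("side",(105,200,0),B(645,28)),
("side",(-65,0,0),B(500,300)),("side",(-65,200,0),B(450,150)),("side",(68,40,46),B(630,106))]
pc=[("top",(-18,22.5,6),0)]
def fit(pts,fr,x0,bz=False):
    def f(q):
        R,t=fr(q);o=[]
        for n,p,u in pts:
            p=np.array(p,float)
            if bz and p[2]==0:p[2]=q[3]
            o.append(proj(d[n],R@p+t)[0]-u)
        return np.ravel(o)
    s=least_squares(f,x0,loss="soft_l1");print(s.x.round(3),f(s.x).reshape(-1,2).round(1).tolist());return s.x
q=fit(pt,track,[550,100,0,0],True)
# carriage corners: two hypotheses via yaw start
pts=[("top",(-18,22.5,6),C(45,408)),("top",(18,22.5,6),C(110,370)),("top",(-18,-22.5,6),C(82,463)),("top",(0,0,69),C(137,397)),("side",(0,0,69),D(482,381)),
("side",(-18,22.5,6),D(437,433))]
for perm in (0,1):
    P=[(n,(p if perm==0 else (p[1]*18/22.5,p[0]*-22.5/18,p[2])) ,u) for n,p,u in pts]
    for y0 in(-.6,.6): fit(P,car,[450,-200,y0])
E
```

```text
[ 6.05378e+02  9.68830e+01  1.03000e-01 -6.65600e+00] [[0.0, 0.4], [0.1, 0.0], [-0.5, -0.8], [0.4, 0.3], [0.3, -1.1], [0.4, -0.0], [0.4, 0.6], [-0.8, 0.0], [-0.2, -0.3]]
[ 602.497 -269.77  -453.44 ] [[0.7, -1.6], [-1.1, -0.7], [2.3, 1.8], [-0.2, 0.8], [-1.6, 0.3], [13.2, -6.4]]
[ 602.497 -269.77   118.33 ] [[0.7, -1.6], [-1.1, -0.7], [2.3, 1.8], [-0.2, 0.8], [-1.6, 0.3], [13.2, -6.4]]
[ 604.524 -269.624 -470.644] [[0.0, 0.8], [0.4, -1.1], [0.6, 0.7], [-0.3, -0.0], [-0.7, 0.2], [10.5, -6.9]]
[ 604.524 -269.624 -483.211] [[0.0, 0.8], [0.4, -1.1], [0.6, 0.7], [-0.3, -0.0], [-0.7, 0.2], [10.5, -6.9]]
```

Track fit is good: origin (605.4, 96.9), yaw 0.103. The carriage is at about (604.5, −269.6), yaw about 0.595. Next I'll work out the approach to the wheel.

```bash
cat >> h.py <<'E'
from scipy.spatial.transform import Rotation as Ro
def delta(s,R,p):
    R0=np.array(s["eef_rot"]);return (R0.T@(np.array(p)-s["ee_pos"])).round(1),Ro.from_matrix(R0.T@R).as_rotvec().round(3)
TQ=(605.4,96.9,0.103)
def toolR(Rf,a):  # tool z=-frame z, tool y at angle a(rad) from frame x about frame z
    z=-Rf[:,2];y=Rf@[np.cos(a),np.sin(a),0];return np.c_[np.cross(y,z),y,z]
def intrack(s,q=TQ):
    R,t=track(q);return (R.T@(np.array(s["ee_pos"])-t)).round(1),(R.T@np.array(s["eef_rot"])).round(3)
E
python3 - <<'E'
from h import *
from rig import r
s=r.sense();print(np.round(s["eef_rot"],3).tolist(),s["ee_pos"],s["opening"])
R,t=track(TQ);print("wheel",R@[68,40,45]+t)
for a in np.deg2rad([0,45,90,135,180,-45,-90]):
    Rt=toolR(R,a);print(np.rad2deg(a).round(),delta(s,Rt,R@[68,40,130]+t),)
E
```

```text
[[-0.893, 0.45, -0.001], [0.45, 0.893, -0.002], [0.0, -0.002, -1.0]] [236.01009888 468.41535553 230.35206274] 85.45981758230458
wheel [637.48414973 140.42952562 137.97114317]
0.0 (array([-470.3, -135.1,   18.9]), array([-0.481, -0.261,  0.977]))
45.0 (array([-470.3, -135.1,   18.9]), array([-0.331, -0.409,  0.211]))
90.0 (array([-470.3, -135.1,   18.9]), array([-0.151, -0.51 , -0.556]))
135.0 (array([-470.3, -135.1,   18.9]), array([ 0.059, -0.563, -1.322]))
180.0 (array([-470.3, -135.1,   18.9]), array([ 0.304, -0.56 , -2.082]))
-45.0 (array([-470.3, -135.1,   18.9]), array([-0.597, -0.063,  1.741]))
-90.0 (array([-470.3, -135.1,   18.9]), array([-0.67 ,  0.198,  2.496]))
```

Call:
move_arm:
  deltas:
    - [[-470, -135, 19], [-0.481, -0.261, 0.977]]
    - [[-470, -135, 19], [-0.481, -0.261, 0.977]]
    - [[-470, -135, 19], [-0.481, -0.261, 0.977]]
    - [[-470, -135, 19], [-0.481, -0.261, 0.977]]
    - [[-470, -135, 19], [-0.481, -0.261, 0.977]]
    - [[-470, -135, 19], [-0.481, -0.261, 0.977]]
    - [[-470, -135, 19], [-0.481, -0.261, 0.977]]
    - [[-470, -135, 19], [-0.481, -0.261, 0.977]]
    - [[-470, -135, 19], [-0.481, -0.261, 0.977]]
    - [[-470, -135, 19], [-0.481, -0.261, 0.977]]
    - [[-470, -135, 19], [-0.481, -0.261, 0.977]]
    - [[-470, -135, 19], [-0.481, -0.261, 0.977]]
  hand: 0
  force: 40

```text
clock: 1.65
ee_pos: [594.7, 138.0, 212.6]
eef_rot: [[-0.105, 0.86, 0.499], [0.994, 0.09, 0.054], [0.002, 0.502, -0.865]]
force: [-1.4, 0.6, -0.0]
opening: 85.4
grip_force: 0.0
```

Run:
```python
from h import *
from rig import r
import pickle
s=r.sense();c=r.camera("wrist");c["s"]=s;pickle.dump(c,open("w1.pkl","wb"))
R,t=track(TQ);print(intrack(s),np.round(s["joint_pos"],1),s["clock"],s["force"])
img=cv2.resize(c["img"],None,fx=1.5,fy=1.5,interpolation=cv2.INTER_CUBIC)
for p in [(-65,0,-6.6),(-65,200,-6.6),(105,0,-6.6),(105,200,-6.6),(10,180,18),(-10,180,18),(10,22,13.5),(-10,22,13.5),(68,40,52),(25,34,8),(25,45,8)]:
    u=projw(c,R@p+t)[0]; print(p,(u*1.5).round(1)); cv2.drawMarker(img,tuple(int(v)for v in u*1.5),(0,255,255),cv2.MARKER_CROSS,7,1)
cv2.imwrite("pics/w1.png",img[:,:,::-1])
```

```text
(array([ 68.2,  41.9, 131. ]), array([[-0.001,  1.   ,  0.002],
       [ 1.   ,  0.001,  0.003],
       [ 0.003,  0.002, -1.   ]])) [  7.  -16.9 -20.8  56.   -0.4  90.8] 1.65 [-1.39042024  0.62944923 -0.04444805]
(-65, 0, -6.6) [192.7 324.3]
(-65, 200, -6.6) [179.1  38.3]
(105, 0, -6.6) [432.8 326.9]
(105, 200, -6.6) [437.8  23.7]
(10, 180, 18) [278.1  45.3]
(-10, 180, 18) [245.   48.2]
(10, 22, 13.5) [285.6 305.4]
(-10, 22, 13.5) [255.1 305.1]
(68, 40, 52) [378.4 296.9]
(25, 34, 8) [309.6 284.6]
(25, 45, 8) [308.9 267.5]
```

View pics/w1.png

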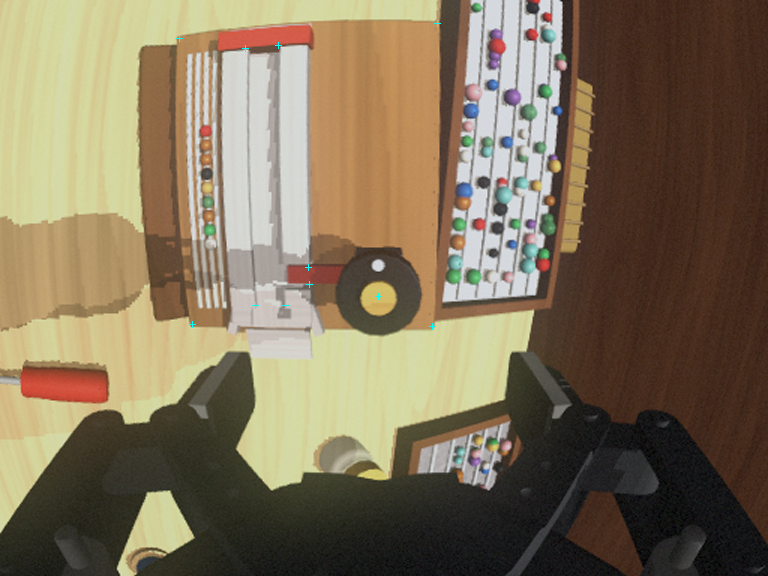

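The wrist picture agrees with the projected model: the wheel hub is at (379,298) and predicted at (378,297), and the bed corners and red stop also match within about 2 px. Next I go down onto the wheel and grip it.

Call:
move_arm:
  deltas:
    - [[-1.5, 0, 40], [0, 0, 0]]
    - [[-1.5, 0, 70], [0, 0, 0]]
    - [[-1.5, 0, 90], [0, 0, 0]]
    - [[-1.5, 0, 100], [0, 0, 0]]
    - [[-1.5, 0, 107], [0, 0, 0]]
    - [[-1.5, 0, 107], [0, 0, 0]]
    - [[-1.5, 0, 107], [0, 0, 0]]

```text
clock: 2.58
ee_pos: [649.2, 141.1, 121.0]
eef_rot: [[-0.103, 0.86, 0.5], [0.995, 0.089, 0.053], [0.002, 0.503, -0.864]]
force: [0.5, -0.1, 0.4]
opening: 85.5
grip_force: 0.0
```

Call:
move_arm:
  deltas:
    - [[0, 0, 0], [0, 0, 0]]
    - [[0, 0, 0], [0, 0, 0]]
    - [[0, 0, 0], [0, 0, 0]]
    - [[0, 0, 0], [0, 0, 0]]
    - [[0, 0, 0], [0, 0, 0]]
    - [[0, 0, 0], [0, 0, 0]]
    - [[0, 0, 0], [0, 0, 0]]
    - [[0, 0, 0], [0, 0, 0]]
  hand: 1
  force: 40

```text
clock: 3.58
ee_pos: [647.6, 140.9, 120.0]
eef_rot: [[-0.104, 0.862, 0.497], [0.995, 0.089, 0.053], [0.001, 0.5, -0.866]]
force: [-6.9, -1.1, 6.3]
opening: 44.5
grip_force: 39.5
```

Run:
```python
from h import *
from rig import r
s=r.sense();print(intrack(s),s["force"],s["wrist_torque"],s["opening"],s["grip_force"],s["joint_pos"][5])
```

```text
(array([67.8, 39.4, 24.4]), array([[ 0.   ,  1.   , -0.   ],
       [ 1.   , -0.   ,  0.002],
       [ 0.002, -0.   , -1.   ]])) [-6.90508047 -1.0918524   6.28645866] [-0.1826307   1.35350161 -0.0202262 ] 44.53574231023819 39.475492506118144 90.60901996254731
```

Call:
move_arm:
  deltas:
    - [[0, 0, -0.5], [0, 0, -0.15]]
    - [[0, 0, -0.9], [0, 0, -0.3]]
    - [[0, 0, -1.3], [0, 0, -0.45]]
    - [[0, 0, -1.8], [0, 0, -0.6]]
    - [[0, 0, -2.3], [0, 0, -0.75]]
    - [[0, 0, -2.7], [0, 0, -0.9]]
    - [[0, 0, -3.2], [0, 0, -1.05]]
    - [[0, 0, -3.6], [0, 0, -1.2]]
    - [[0, 0, -4.1], [0, 0, -1.35]]
    - [[0, 0, -4.5], [0, 0, -1.5]]
    - [[0, 0, -4.5], [0, 0, -1.5]]

```text
clock: 4.95
ee_pos: [646.8, 142.5, 125.1]
eef_rot: [[-0.865, -0.044, 0.5], [-0.018, 0.998, 0.057], [-0.501, 0.04, -0.864]]
force: [-2.6, 4.7, 3.3]
opening: 44.8
grip_force: 40.2
```

Run:
```python
from h import *
from rig import r
s=r.sense();print(intrack(s),s["force"],s["wrist_torque"],s["opening"],s["grip_force"],s["joint_pos"][5])
```

```text
(array([69.8, 41.1, 29.1]), array([[-0.997,  0.071,  0.004],
       [ 0.071,  0.997,  0.005],
       [-0.003,  0.005, -1.   ]])) [-2.5637568   4.71398408  3.29161826] [0.52707387 0.6395604  0.4850907 ] 44.792822941805554 40.24859510534952 4.758788179919752
```

Turned cleanly. Continuing.

Call:
move_arm:
  deltas:
    - [[0, 0, -0.5], [0, 0, -0.15]]
    - [[0, 0, -0.9], [0, 0, -0.3]]
    - [[0, 0, -1.3], [0, 0, -0.45]]
    - [[0, 0, -1.8], [0, 0, -0.6]]
    - [[0, 0, -2.3], [0, 0, -0.75]]
    - [[0, 0, -2.7], [0, 0, -0.9]]
    - [[0, 0, -3.2], [0, 0, -1.05]]
    - [[0, 0, -3.6], [0, 0, -1.2]]
    - [[0, 0, -4.0], [0, 0, -1.35]]
    - [[0, 0, -4.2], [0, 0, -1.42]]
    - [[0, 0, -4.2], [0, 0, -1.42]]

```text
clock: 6.32
ee_pos: [643.3, 144.2, 127.9]
eef_rot: [[-0.084, -0.864, 0.497], [-0.989, 0.132, 0.061], [-0.119, -0.487, -0.865]]
force: [-6.9, 7.5, 5.0]
opening: 44.3
grip_force: 40.5
```

Run:
```python
from h import *
from rig import r
s=r.sense();print(intrack(s),s["force"],s["wrist_torque"],s["opening"],s["grip_force"],s["joint_pos"][5])
```

```text
(array([68.3, 43.2, 33.2]), array([[-0.22 , -0.975,  0.001],
       [-0.975,  0.22 ,  0.01 ],
       [-0.01 ,  0.001, -1.   ]])) [-6.92066471  7.46699347  5.00925068] [1.19561317 1.17043594 0.84937732] 44.27677725116913 40.49300304935514 -76.55137007841296
```

Call:
move_arm:
  deltas:
    - [[0, 0, 0], [0, 0, 0]]
    - [[0, 0, 0], [0, 0, 0]]
    - [[0, 0, 0], [0, 0, 0]]
    - [[0, 0, 0], [0, 0, 0]]
    - [[0, 0, -30], [0, 0, 0]]
    - [[0, 0, -70], [0, 0, 0]]
    - [[0, 0, -110], [0, 0, 0]]
    - [[0, 0, -110], [0, 0, 0]]
  hand: 0

```text
clock: 7.32
ee_pos: [591.4, 134.7, 228.5]
eef_rot: [[-0.088, -0.858, 0.507], [-0.99, 0.133, 0.054], [-0.114, -0.497, -0.861]]
force: [0.8, -0.7, -0.0]
opening: 85.5
grip_force: 0.0
```

Run:
```python
from h import *
from rig import r
import pickle
s=r.sense();c=r.camera("wrist");c["s"]=s;pickle.dump(c,open("w2.pkl","wb"))
R,t=track(TQ);print(intrack(s),s["clock"],s["joint_pos"][5])
d=pickle.load(open("w1.pkl","rb"))
# rectify plane of wheel top: sample track coords onto grid, 5px/mm
def rect(c,z,x0=0,x1=110,y0=-15,y1=75,k=4.4):
    X,Y=np.meshgrid(np.arange(x0,x1,1/k),np.arange(y1,y0,-1/k))
    P=np.c_[X.ravel(),Y.ravel(),np.full(X.size,z)]@R.T+t
    u=projw(c,P).reshape(*X.shape,2).astype(np.float32);return cv2.remap(c["img"],u[...,0],u[...,1],cv2.INTER_LINEAR)
a=rect(d,52,x0=20,x1=105);b=rect(c,61,x0=20,x1=105)
m=np.hstack([a,b]);print(m.shape);cv2.imwrite("pics/m2.png",m[:,:,::-1])
```

```text
(array([ 73.1,  39.1, 146.6]), array([[-0.221, -0.975,  0.011],
       [-0.975,  0.221,  0.002],
       [-0.004, -0.01 , -1.   ]])) 7.325 -76.61190344018661
(396, 748, 3)
```

View pics/m2.png

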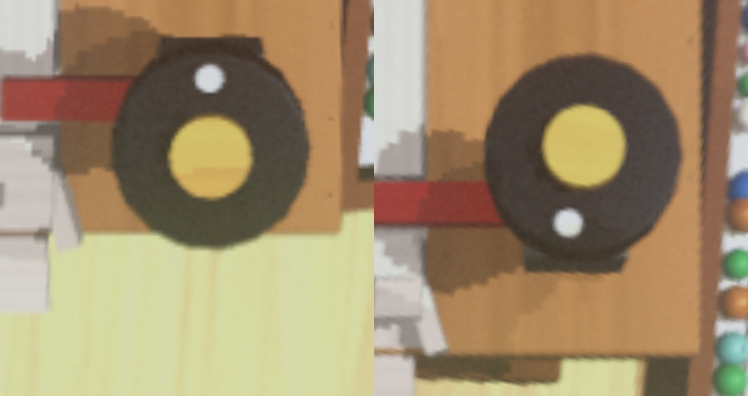

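The white dot moved from about 91° to 258°, which is about 2.9 rad with no slip, and the bar has come out of the track. Wheel centre in track coordinates is about (67.6, 40.7), so the track pose is good to 1 mm. Now the carriage.

Run:
```python
from h import *
from rig import r
s=r.sense();print(delta(s,toolR(Rz(.595),0),[604.5,-269.6,200]))
```

```text
(array([401.7, -53.1,   7.3]), array([-0.09 ,  0.677,  2.357]))
```

Call:
move_arm:
  deltas:
    - [[0, 0, -30], [0, 0, 0]]
    - [[402, -53, 7], [-0.09, 0.677, 2.357]]
    - [[402, -53, 7], [-0.09, 0.677, 2.357]]
    - [[402, -53, 7], [-0.09, 0.677, 2.357]]
    - [[402, -53, 7], [-0.09, 0.677, 2.357]]
    - [[402, -53, 7], [-0.09, 0.677, 2.357]]
    - [[402, -53, 7], [-0.09, 0.677, 2.357]]
    - [[402, -53, 7], [-0.09, 0.677, 2.357]]
    - [[402, -53, 7], [-0.09, 0.677, 2.357]]
    - [[402, -53, 7], [-0.09, 0.677, 2.357]]
    - [[402, -53, 7], [-0.09, 0.677, 2.357]]
    - [[402, -53, 7], [-0.09, 0.677, 2.357]]

```text
clock: 8.88
ee_pos: [602.8, -269.7, 194.5]
eef_rot: [[-0.82, 0.57, 0.056], [0.565, 0.821, -0.084], [-0.094, -0.037, -0.995]]
force: [0.6, -0.2, 0.8]
opening: 85.1
grip_force: 0.0
```

Run:
```python
from h import *
from rig import r
s=r.sense();print(s["clock"],s["joint_pos"].round(1) if hasattr(s["joint_pos"],"round") else s["joint_pos"],delta(s,toolR(Rz(.595),0),[604.5,-269.6,200]))
```

```text
8.875 [-28.6  17.4  17.9  85.4  -2.7   5.9] (array([-1.8,  0.8, -5.4]), array([-0.019,  0.099,  0.37 ]))
```

Call:
move_arm:
  deltas:
    - [[-2, 1, -5], [-0.019, 0.099, 0.37]]
    - [[-2, 1, -5], [-0.019, 0.099, 0.37]]
    - [[-2, 1, -5], [-0.019, 0.099, 0.37]]
    - [[-2, 1, -5], [-0.019, 0.099, 0.37]]

```text
clock: 9.38
ee_pos: [604.8, -269.7, 200.8]
eef_rot: [[-0.568, 0.823, 0.002], [0.823, 0.568, -0.003], [-0.004, 0.0, -1.0]]
force: [0.5, 0.5, 0.3]
opening: 85.2
grip_force: 0.0
```

Run:
```python
from h import *
from rig import r
import pickle
s=r.sense();c=r.camera("wrist");c["s"]=s;pickle.dump(c,open("w3.pkl","wb"))
q=(604.5,-269.6,.595);R,t=car(q)
print(s["clock"],s["ee_pos"],s["joint_pos"])
u0=projw(c,[604.5,-269.6,0])[0].astype(int);x0,y0=u0-[80,70];x0=max(x0,0);y0=max(y0,0);print(x0,y0)
k=4.5;img=cv2.resize(c["img"][y0:y0+130,x0:x0+160],None,fx=k,fy=k,interpolation=cv2.INTER_CUBIC)
for p in [(18,22.5,6),(18,-22.5,6),(-18,22.5,6),(-18,-22.5,6),(0,0,69),(8,12,66),(8,-12,66),(-8,12,66),(-8,-12,66)]:
    u=(projw(c,R@p+t)[0]-[x0,y0])*k;print(p,u.round(1)); cv2.drawMarker(img,tuple(int(v)for v in u),(0,255,255),cv2.MARKER_CROSS,9,1)
cv2.imwrite("pics/w3.png",img[:,:,::-1])
```

```text
9.375 [ 604.78330559 -269.68672301  200.81998945] [-2.97946727e+01  2.35933332e+01  2.66999684e+01  9.29072834e+01
 -7.71439861e-02  2.56178856e+01]
172 93
(18, 22.5, 6) [436.1 237.3]
(18, -22.5, 6) [432.4 408.1]
(-18, 22.5, 6) [294.3 236. ]
(-18, -22.5, 6) [294.8 406.9]
(0, 0, 69) [364.7 383. ]
(8, 12, 66) [403. 325.]
(8, -12, 66) [401.1 433.8]
(-8, 12, 66) [327.3 324.3]
(-8, -12, 66) [327.1 433.2]
```

View pics/w3.png

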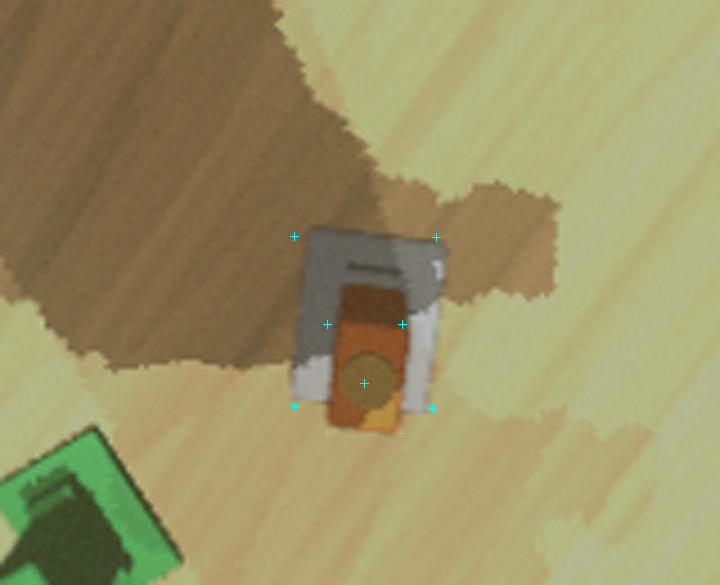

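Run:
```python
from h import *
from rig import r
import pickle
c=pickle.load(open("w3.pkl","rb"));o=np.array([172,93])
pts=[((-18,22.5,6),(308,227)),((18,22.5,6),(446,240)),((-18,-22.5,6),(292,402)),((18,-22.5,6),(430,412)),((-8,12,66),(335,320)),((8,12,66),(410,324)),((-8,-12,66),(328,428)),((8,-12,66),(400,434)),((0,0,69),(367,381))]
def f(q):
    R,t=car(q);return np.ravel([projw(c,R@p+t)[0]-(np.array(u)/4.5+o) for p,u in pts])
s=least_squares(f,[604.5,-269.6,.595]);q=s.x;print(q.round(3),f(q).reshape(-1,2).round(1).tolist())
print(delta(r.sense(),toolR(Rz(q[2]),0),[q[0],q[1],22]))
```

```text
[ 6.04922e+02 -2.68670e+02  5.20000e-01] [[-0.8, 0.4], [-0.0, 0.2], [-0.0, -0.5], [-0.2, -0.3], [0.2, -0.2], [0.3, 0.3], [-0.2, 0.0], [0.2, -0.0], [0.4, -0.1]]
(array([  1.4,   0.5, 179.4]), array([0.001, 0.004, 0.083]))
```

Call:
move_arm:
  deltas:
    - [[1.4, 0.5, 60], [0, 0.004, 0.083]]
    - [[1.4, 0.5, 100], [0, 0.004, 0.083]]
    - [[1.4, 0.5, 100], [0, 0.004, 0.083]]
    - [[1.4, 0.5, 125], [0, 0.004, 0.083]]
    - [[1.4, 0.5, 145], [0, 0.004, 0.083]]
    - [[1.4, 0.5, 165], [0, 0.004, 0.083]]
    - [[1.4, 0.5, 175], [0, 0.004, 0.083]]
    - [[1.4, 0.5, 175], [0, 0.004, 0.083]]
    - [[1.4, 0.5, 175], [0, 0.004, 0.083]]
  hand: 0.5

```text
clock: 10.55
ee_pos: [606.0, -269.3, 28.3]
eef_rot: [[-0.496, 0.869, 0.003], [0.869, 0.496, -0.001], [-0.002, 0.002, -1.0]]
force: [0.1, -0.5, 0.2]
opening: 42.6
grip_force: 0.0
```

Call:
move_arm:
  deltas:
    - [[0, 0, 0], [0, 0, 0]]
    - [[0, 0, 0], [0, 0, 0]]
    - [[0, 0, 0], [0, 0, 0]]
    - [[0, 0, 0], [0, 0, 0]]
    - [[0, 0, 0], [0, 0, 0]]
    - [[0, 0, 0], [0, 0, 0]]
  hand: 1
  force: 40

```text
clock: 11.3
ee_pos: [606.0, -269.4, 28.5]
eef_rot: [[-0.496, 0.869, 0.003], [0.869, 0.496, -0.001], [-0.003, 0.002, -1.0]]
force: [-1.2, -0.2, 5.9]
opening: 15.4
grip_force: 44.6
```

Run:
```python
from h import *
from rig import r
s=r.sense();R,t=track(TQ);C,_=car((0,0,.52))
print(s["ee_pos"],s["force"],s["opening"])
Rt=toolR(R,0);zt=s["ee_pos"][2]  # tcp height over carriage origin
print("tcp h",zt)
s2=dict(s);s2["ee_pos"]=np.array(s["ee_pos"])+[0,0,150];s2["eef_rot"]=s["eef_rot"]
print("after lift",delta(s,s["eef_rot"],s2["ee_pos"]),delta(s2,Rt,R@[0,-70,zt+30]+t), R@[0,-70,zt+30]+t)
```

```text
[ 605.97566104 -269.42424136   28.48130201] [-1.16520514 -0.24124005  5.92682855] 15.389603730734505
tcp h 28.481302014948376
after lift (array([  -0.4,    0.3, -150. ]), array([0., 0., 0.])) (array([266.4, 125.9,  62.4]), array([-0.513, -0.106,  0.406])) [583.51157723  24.26452231 115.64629319]
```

Call:
move_arm:
  deltas:
    - [[0, 0, -30], [0, 0, 0]]
    - [[0, 0, -80], [0, 0, 0]]
    - [[0, 0, -130], [0, 0, 0]]
    - [[0, 0, -150], [0, 0, 0]]
    - [[0, 0, -150], [0, 0, 0]]
  force: 60

```text
clock: 11.92
ee_pos: [606.1, -269.1, 178.6]
eef_rot: [[-0.496, 0.868, 0.005], [0.868, 0.496, -0.001], [-0.003, 0.003, -1.0]]
force: [0.5, -0.5, -3.3]
opening: 15.6
grip_force: 58.8
```

Call:
move_arm:
  deltas:
    - [[45, 21, 10], [-0.085, -0.018, 0.067]]
    - [[90, 42, 20], [-0.17, -0.036, 0.135]]
    - [[133, 63, 31], [-0.256, -0.053, 0.203]]
    - [[178, 84, 41], [-0.34, -0.07, 0.27]]
    - [[222, 105, 52], [-0.427, -0.09, 0.338]]
    - [[266, 126, 62], [-0.513, -0.106, 0.406]]
    - [[266, 126, 62], [-0.513, -0.106, 0.406]]
    - [[266, 126, 62], [-0.513, -0.106, 0.406]]
    - [[266, 126, 62], [-0.513, -0.106, 0.406]]

```text
clock: 13.05
ee_pos: [584.1, 23.5, 116.3]
eef_rot: [[-0.102, 0.862, 0.497], [0.995, 0.088, 0.052], [0.001, 0.5, -0.866]]
force: [-0.3, 0.0, -1.4]
opening: 15.3
grip_force: 59.5
```

Run:
```python
from h import *
from rig import r
import pickle
s=r.sense();c=r.camera("wrist");c["s"]=s;pickle.dump(c,open("w4.pkl","wb"))
T=r.camera("top");S=r.camera("side")
print(s["clock"],intrack(s),s["force"],s["opening"],s["joint_pos"])
t=cv2.resize(T["img"][145:215,190:280],(400,311),interpolation=cv2.INTER_CUBIC);sd=cv2.resize(S["img"][150:240,230:330],(400,360),interpolation=cv2.INTER_CUBIC)
w=cv2.resize(c["img"],(400,300))
col=np.vstack([w,np.zeros((71,400,3),np.uint8)]);sd=np.vstack([sd,np.zeros((11,400,3),np.uint8)])
m=np.hstack([col,sd]);print(m.shape);cv2.imwrite("pics/m4.png",m[:,:,::-1])
```

```text
13.05 (array([  0.8, -70.9,  58.7]), array([[ 0.001,  1.   , -0.   ],
       [ 1.   , -0.001,  0.   ],
       [ 0.   , -0.   , -1.   ]])) [-0.29951982  0.04173586 -1.39189677] 15.311672113711696 [ -8.05174353 -19.18211008 -33.46008271  46.47303713   6.9476454
  77.91001944]
(371, 800, 3)
```

View pics/m4.png

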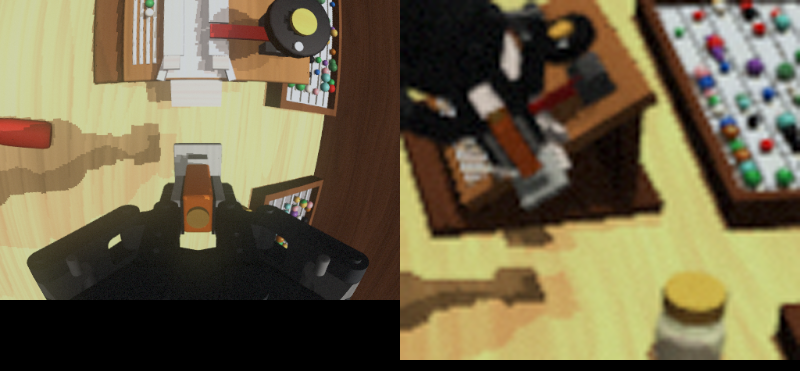

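The carriage is held square, with its foot at (198,160) facing the ramp at (195,92), and the red bar is raised. I'll check the alignment with a model overlay.

Run:
```python
from h import *
import pickle
c=pickle.load(open("w4.pkl","rb"));s=c["s"];R,t=track(TQ);tc,Rt=intrack(s)
x0,y0,w,h=185,75,130,135;k=4.4
img=cv2.resize(c["img"][y0:y0+h,x0:x0+w],None,fx=k,fy=k,interpolation=cv2.INTER_CUBIC)
def dr(P,col,cl=True):
    u=((projw(c,np.array(P)@R.T+t)-[x0,y0]+.5)*k);print(u.round(0).tolist());cv2.polylines(img,[u.astype(np.int32).reshape(-1,1,2)],cl,col,1)
o=np.array([0.8,-70.9+1.2,58.7-28])
b=lambda hx,hy,z:[o+[sx*hx,sy*hy,z] for sx,sy in((-1,-1),(-1,1),(1,1),(1,-1))]
dr(b(18,22.5,6),(0,255,255));dr(b(8,12,66),(255,0,255))
dr([(-10,22,13.5),(-10,90,13.5)],(255,0,0),False);dr([(10,22,13.5),(10,90,13.5)],(255,0,0),False)
dr([(-26,22,13.5),(-26,90,13.5)],(0,0,255),False);dr([(26,22,13.5),(26,90,13.5)],(0,0,255),False)
dr([(-20,0,0),(-20,-24,-5),(20,-24,-5),(20,0,0)],(0,160,0))
cv2.imwrite("pics/w4.png",img[:,:,::-1])
```

```text
[[174.0, 792.0], [163.0, 488.0], [437.0, 488.0], [426.0, 792.0]]
[[219.0, 987.0], [212.0, 775.0], [389.0, 775.0], [382.0, 987.0]]
[[224.0, -28.0], [226.0, -456.0]]
[[365.0, -28.0], [363.0, -456.0]]
[[111.0, -25.0], [118.0, -451.0]]
[[478.0, -25.0], [471.0, -452.0]]
[[164.0, 126.0], [169.0, 277.0], [421.0, 277.0], [426.0, 126.0]]
```

View pics/w4.png

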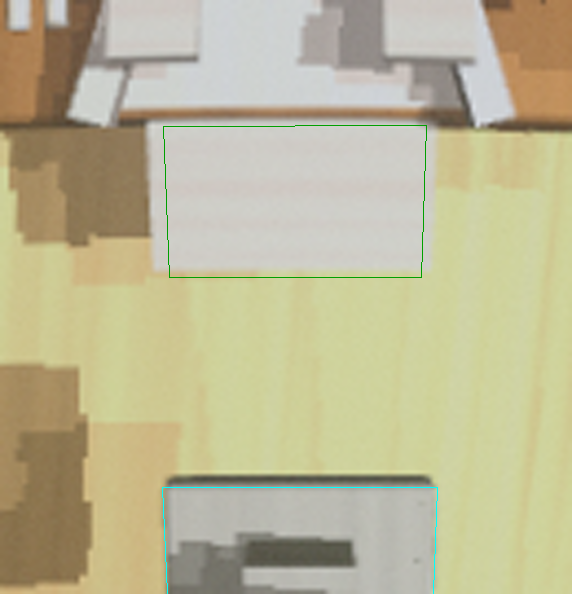

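The foot centre sits about 1 mm uphill of the slot centre (300 px against about 293 px), and the heading is level. I'll shift 1 mm downhill, go down to floor height, then feed in.

Call:
move_arm:
  deltas:
    - [[0, -1.0, 10], [0, 0, 0]]
    - [[0, -1.0, 20], [0, 0, 0]]
    - [[0, -1.0, 29], [0, 0, 0]]
    - [[0, -1.0, 29], [0, 0, 0]]
    - [[10, -1.0, 29], [0, 0, 0]]
    - [[20, -1.0, 29], [0, 0, 0]]
    - [[30, -1.0, 29], [0, 0, 0]]
    - [[40, -1.0, 29], [0, 0, 0]]
    - [[46, -1.0, 29], [0, 0, 0]]
    - [[52, -1.0, 29], [0, 0, 0]]
    - [[58, -1.0, 29], [0, 0, 0]]
    - [[58, -1.0, 29], [0, 0, 0]]

```text
clock: 14.7
ee_pos: [590.4, 84.1, 89.7]
eef_rot: [[-0.104, 0.862, 0.496], [0.995, 0.089, 0.053], [0.001, 0.499, -0.867]]
force: [0.7, 0.1, -2.1]
opening: 15.3
grip_force: 59.4
```

```bash
cat > st.py <<'E'
from h import *
from rig import r
s=r.sense();R,_=track(TQ);print(s["clock"],intrack(s)[0],Ro.from_matrix(toolR(np.eye(3),0).T@intrack(s)[1]).as_rotvec().round(3),"F",(R.T@s["force"]).round(1),"T",(R.T@s["wrist_torque"]).round(2),s["opening"])
E
python3 st.py
```

```text
14.7 [ -1.7 -11.2  29.5] [0.002 0.002 0.   ] F [-0.4  0.  -2.2] T [-0.02  0.81  0.01] 15.323562350780088
```

Call:
move_arm:
  deltas:
    - [[5, 0, 0], [0, 0, 0]]
    - [[10, 0, 0], [0, 0, 0]]
    - [[15, 0, 0], [0, 0, 0]]
    - [[20, 0, 0], [0, 0, 0]]
    - [[25, 0, 0], [0, 0, 0]]
    - [[25, 0, 0], [0, 0, 0]]

```text
clock: 15.45
ee_pos: [587.8, 109.0, 89.8]
eef_rot: [[-0.104, 0.862, 0.496], [0.995, 0.09, 0.053], [0.001, 0.499, -0.867]]
force: [0.5, -0.2, -2.4]
opening: 14.9
grip_force: 59.4
```

```bash
python3 st.py
```

```text
15.45 [-1.7 13.9 29.6] [ 0.001  0.002 -0.   ] F [-0.8 -0.2 -2.3] T [-0.05  0.8   0.02] 14.893508111185481
```

Only its own weight on the wrist, and the foot front is past the flare. Continuing.

Call:
move_arm:
  deltas:
    - [[6, 0, 0], [0, 0, 0]]
    - [[12, 0, 0], [0, 0, 0]]
    - [[18, 0, 0], [0, 0, 0]]
    - [[24, 0, 0], [0, 0, 0]]
    - [[30, 0, 0], [0, 0, 0]]
    - [[36, 0, 0], [0, 0, 0]]
    - [[42, 0, 0], [0, 0, 0]]
    - [[48, 0, 0], [0, 0, 0]]
    - [[48, 0, 0], [0, 0, 0]]

```text
clock: 16.58
ee_pos: [582.8, 156.8, 89.9]
eef_rot: [[-0.104, 0.862, 0.496], [0.995, 0.09, 0.053], [0.002, 0.499, -0.867]]
force: [-0.2, 0.2, -2.4]
opening: 15.4
grip_force: 59.4
```

```bash
python3 st.py
```

```text
16.575 [-1.6 61.9 29.7] [ 0.001  0.002 -0.   ] F [-1.4  0.2 -2. ] T [-0.02  0.81 -0.02] 15.444261822365958
```

Call:
move_arm:
  deltas:
    - [[8, 0, 0], [0, 0, 0]]
    - [[16, 0, 0], [0, 0, 0]]
    - [[24, 0, 0], [0, 0, 0]]
    - [[32, 0, 0], [0, 0, 0]]
    - [[40, 0, 0], [0, 0, 0]]
    - [[48, 0, 0], [0, 0, 0]]
    - [[56, 0, 0], [0, 0, 0]]
    - [[64, 0, 0], [0, 0, 0]]
    - [[72, 0, 0], [0, 0, 0]]
    - [[80, 0, 0], [0, 0, 0]]
    - [[86, 0, 0], [0, 0, 0]]
    - [[86, 0, 0], [0, 0, 0]]

```text
clock: 18.08
ee_pos: [573.9, 242.3, 90.0]
eef_rot: [[-0.104, 0.862, 0.496], [0.995, 0.09, 0.053], [0.001, 0.499, -0.867]]
force: [0.5, -0.5, -2.4]
opening: 15.0
grip_force: 59.4
```

```bash
python3 st.py
```

```text
18.075 [ -1.7 147.9  29.8] [ 0.001  0.002 -0.   ] F [-0.8 -0.5 -2.4] T [-0.03  0.74  0.02] 15.022572314294896
```

Call:
move_arm:
  deltas:
    - [[3, 0, 0], [0, 0, 0]]
    - [[6, 0, 0], [0, 0, 0]]
    - [[7, 0, 0], [0, 0, 0]]
    - [[8, 0, 0], [0, 0, 0]]
    - [[9, 0, 0], [0, 0, 0]]
    - [[10, 0, 0], [0, 0, 0]]
    - [[10, 0, 0], [0, 0, 0]]

```text
clock: 18.95
ee_pos: [573.0, 251.2, 90.0]
eef_rot: [[-0.103, 0.862, 0.496], [0.995, 0.089, 0.052], [0.0, 0.499, -0.867]]
force: [-0.2, -1.5, -1.6]
opening: 15.2
grip_force: 59.5
```

```bash
python3 st.py
```

```text
18.95 [ -1.6 156.8  29.9] [0.001 0.    0.   ] F [-1.1 -1.5 -1.2] T [-0.45  0.82  0.03] 15.173154685113863
```

Contact with the stop is just beginning. I'll press a little more, and seat it down onto the floor.

Call:
move_arm:
  deltas:
    - [[1, 0, 0], [0, 0, 0]]
    - [[1.5, 0, 0.8], [0, 0, 0]]
    - [[1.5, 0, 1.5], [0, 0, 0]]
    - [[1.5, 0, 1.5], [0, 0, 0]]

```text
clock: 19.45
ee_pos: [573.9, 251.5, 89.0]
eef_rot: [[-0.101, 0.862, 0.497], [0.995, 0.088, 0.049], [-0.002, 0.499, -0.867]]
force: [-2.7, -6.2, 0.8]
opening: 15.4
grip_force: 60.2
```

```bash
python3 st.py
```

```text
19.45 [ -1.4 157.1  28.6] [ 0.001 -0.003  0.001] F [-2.5 -5.9  2.3] T [-1.3   0.98 -0.03] 15.395174170260596
```

Home against the stop (−6 N) and on the floor. Release and retreat.

Call:
move_arm:
  deltas:
    - [[0, 0, 0], [0, 0, 0]]
    - [[0, 0, 0], [0, 0, 0]]
    - [[0, 0, 0], [0, 0, 0]]
    - [[0, 0, 0], [0, 0, 0]]
    - [[0, 0, -20], [0, 0, 0]]
    - [[0, 0, -60], [0, 0, 0]]
    - [[0, 0, -100], [0, 0, 0]]
    - [[-40, 0, -120], [0, 0, 0]]
    - [[-40, 0, -120], [0, 0, 0]]
    - [[-40, 0, -120], [0, 0, 0]]
  hand: 0.3

```text
clock: 20.7
ee_pos: [518.1, 207.4, 192.3]
eef_rot: [[-0.103, 0.862, 0.496], [0.995, 0.088, 0.053], [0.002, 0.499, -0.867]]
force: [-0.7, -0.1, -1.2]
opening: 59.8
grip_force: 0.0
```

```bash
python3 st.py
python3 - <<'E'
from h import *
from rig import r
s=r.sense();c=r.camera("wrist");c["s"]=s;R,t=track(TQ);print(intrack(s)[0])
x0,y0,w,h=130,20,250,190;k=3
img=cv2.resize(c["img"][y0:y0+h,x0:x0+w],None,fx=k,fy=k,interpolation=cv2.INTER_CUBIC)
for z,hx,hy in((6,18,22.5),(66,8,12)):
    P=np.array([(sx*hx,157.5+sy*hy,z) for sx,sy in((-1,-1),(-1,1),(1,1),(1,-1))])
    u=(projw(c,P@R.T+t)-[x0,y0]+.5)*k;cv2.polylines(img,[u.astype(np.int32).reshape(-1,1,2)],True,(0,255,255),1)
cv2.imwrite("pics/w5.png",img[:,:,::-1])
E
```

```text
20.7 [ -1.7 118.8 148. ] [0.002 0.002 0.001] F [-1.3 -0.1 -0.7] T [-0.04  0.52 -0.01] 59.755638037979516
[ -1.7 118.8 148. ]
```

View pics/w5.png

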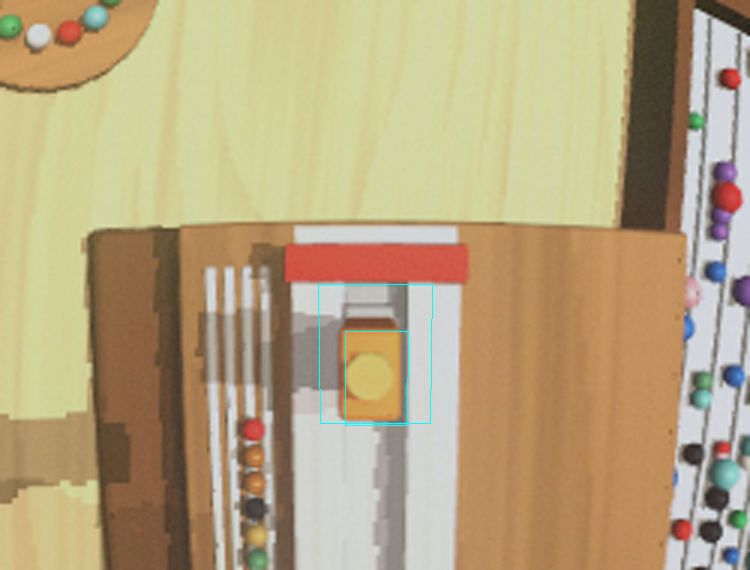

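The carriage block, at (370,370) with the stud at (369,376), lies within about 1.5 mm of the home overlay. Its foot is under the lips against the red stop at (375,283), and the gripper is clear. Handing in.

```bash
python3 -c "
from rig import r
print(r.job_done())"
```

```text
the job is handed in; nothing more can be done
None
```

I unscrewed the lock wheel by about 2.9 rad, slid the orange-gripped carriage home against the red stop, released it and handed the job in; no verdict came back.

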